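Set the tool-rest stop collar to the horseshoe gauge

TASK

Slip the horseshoe gauge around the threaded post, between the spring washer and the knurled collar, and let go of it. Then spin the collar down until it has pushed the gauge home on the lock ring hidden beneath it and is finger-snug, not forced, and leave the gauge nipped there level. Leave the other things on the bench alone.

Things in the scene. Friction and masses are not known exactly. Their poses are not given: they have to be found in the camera images.
- post_top (a point): Top centre of the upright threaded steel post (16 mm diameter, top 126 mm above the bench) of a mustard-yellow tool-rest banjo fixed to the bench. Its square block (100 x 90 mm) is 32 mm high; a foot 50 mm wide and 26 mm high runs out to 100 mm from the post along this point's x axis.
- post_foot (a point): The point on the post axis 42 mm above the bench, at the top of a round yellow boss (60 mm across) on the block. Above it are the lock ring, spring washer and collar.
- washer_top (a point): Point on the post axis 58 mm above the bench, level with the top of the brass spring washer (30 mm across) as it stands unloaded. The gauge rests on it. It is soft (3 to 9 N) and sinks when pressed. Around it a black rubber-faced lock ring (48 mm across) stands 1 to 7.5 mm lower, different each time, not measured; it stops the gauge, its face giving about 1 mm for 40 N.
- collar_mid (a point): Centre, on the post axis, of the knurled steel collar: 48 mm diameter, 30 mm high. Steep right-hand thread: clockwise seen from above lowers it 24 mm a full turn (3.8 mm a radian); it stays where it is left. At the start its underside is 82 to 90 mm above the bench.
- collar: The whole collar; origin at the centre of its underside, turns with it. Running free it takes about 0.15 N m; pressing on the gauge, 0.010 to 0.013 N m more for each newton (thread, and rubbing on the gauge). Finger-snug is 0.3 to 0.6 N m above free running: it then holds the gauge with about 23 to 60 N; crushing the washer alone adds up to 0.1 N m. Above 80 N it is forced.
- gauge_slot (a point): Centre of the slot of the loose horseshoe gauge (0.18 kg), half-way up its 14 mm thickness. The U is aluminium-coloured, 44 mm wide (y), and reaches from x = -22 to +34 mm; the slot is 20 mm wide, closed at x = -10 mm and open towards +x. It starts flat on the bench.
- gauge_grip (a point): Centre of the gauge's upright orange grip block, 26 mm (x) by 14 mm (y) by 36 mm high, 88 mm from the slot centre along -x, its foot level with the gauge's underside (so this point is 18 mm above it). A thin orange bar (10 mm wide, from 3 to 11 mm above the underside) joins it to the U.
- gauge: The whole horseshoe gauge; origin at the underside below the slot centre, x from the handle towards the slot's open end, z up.
- finial_mid (a point): Bystander: turned wooden finial standing upright, 56 mm wide at the foot, 85 mm high; point on its axis 40 mm up.
- finial: The finial; origin at the centre of its underside.
- wax: Bystander: blue round tin, 72 mm diameter, 55 mm high; origin at the centre of its underside.
- centre: Bystander: steel revolving tailstock centre standing on its flat end, 44 mm diameter, cone pointing up, 75 mm high; origin at the centre of its underside.

How it is judged:
On the way, in this order (a step that is already met when the one before it is completed fails the run):
1. the gauge stands around the post on the spring washer, let go, the collar still clear of it (horizontal distance between gauge_slot and post_foot below 0.012 m and height (world z) of gauge_slot between 0.055 and 0.07 m and angle between gauge's own z axis and vertical below 0.12 rad and contact force between each of the fingers, collar and gauge below 0.05 N), for 0.2 s.
2. the collar presses the gauge home with 15 to 80 N (contact force between collar and gauge between 15 and 80 N), for 0.2 s.
At the end, for the whole second after the job is handed in: The gauge is around the post (slot centre within 12 mm of the post axis), level within 0.06 rad, nipped between the lock ring and the collar, which presses on it with 15 to 80 N; collar and gauge are let go and at rest (all of step 2 and horizontal distance between gauge_slot and post_foot below 0.012 m and height (world z) of gauge_slot above 0.05 m and angle between gauge's own z axis and vertical below 0.06 rad and linear speed of gauge below 0.01 m/s and angular speed of collar below 0.05 rad/s and contact force between the fingers and collar below 0.05 N); the robot touches nothing.
It fails at once if the collar is forced: it presses on the gauge with more than 80 N (contact force between collar and gauge above 80 N).
It fails at once if a bystander (finial, tin or centre) is moved by more than 20 mm (distance of any of finial, wax, centre from where it was at the start of the episode above 0.02 m).
It also fails if it takes over 72 s, if anything falls off the work surface, if the arm or the gripper's body presses on something with over 40 N, if the wrist force passes 120 N, or if a joint passes its speed limit or range.

ROBOT

A 6-joint arm with a two-finger parallel gripper is mounted at the origin on the work surface. World frame = base frame: x ahead of the robot, y to its left, z up, the work surface at z = 0. Lengths are in m, angles in rad, forces in N, time in s.
With the tool pointing down it reaches from about 0.375 to 0.9 m from the base axis. Payload 3.1 kg.
Tool frame: the origin (TCP) lies between the finger pads; the fingertips stand 8 mm ahead of it and the grasp point (between the pads) lies 11 mm behind it; z points along the fingers, y is the line along which they close (so a half turn about z gives the same grasp; the last joint's range is limited). The gripper opens to 85 mm and grips with 20 to 120 N. Pads are 22 mm wide; open, the fingers measure 114 mm over their backs; the gripper's body (76 mm by 85 mm) begins 54 mm behind the grasp point. The pads swing forward as they close: fully open they stand 13 mm farther back than shut.
Start: joints at [1.119, 0.527, 1.433, -0, 1.181, -0.178], TCP at [0.168, 0.602, 0.211] pointing down, gripper open.
Joint ranges: [-3.08, 3.08], [-0.75, 2.2], [0.22, 2.44], [-1.43, 4.57], [0, 2.65], [-2.85, 2.85]. Speed limits (rad/s): [2.79, 2.79, 3.14, 3.14, 3.14, 3.14].

INTERFACE

Orientations are given as a unit quaternion [x, y, z, w].
In Python, from station import readout, cams, sign_off gives the robot as it stands.
- The arm moves only by the tool send_rows, never from a script. Its argument "commands" is text: rows parted by semicolons, each of 5 numbers parted by spaces: the finger opening in mm, from 0 to 85.4, then the shift along the tool's x, y, z each as a share of 0.02 m, from -1 to 1, then the turn about the tool's z as a share of 4 degrees, from -1 to 1. In form: grip dx dy dz spin; .... A call has 1 to 20 rows; each row shifts and turns the commanded pose from where the row before left it, along the tool's axes as they then stand; what a row does not reach is not made up. A row lasts 1/12 s, in which the tool goes at most 41.7 mm and 7.16 degrees, less where a joint would pass 70% of its speed; a pose out of reach is approached as far as the arm can. A call with a number of a shift or a turn outside -1 to 1 is refused whole. A call with a gripper value outside its range is refused whole. The fingers move at their own pace and stop on an object; "grip_force" is the grip in N (left out, the last holds). Time passes only in rows, so rows that do not move let the fingers close. It gives the time, the measured TCP pose, the force, the opening and the grip force at its end, in the units of the state.
- readout.sense(): the state, without advancing time (a new reading comes with each control period).
- cams.snapshot(name): name is "scene" or "top" or "wrist"; returns a dict with "pixels" (384x512x3 uint8, red, green, blue), "intrinsics" (3x3 intrinsics, pixels), "eye" and "rotation" of the camera in the world. Camera axes: x right, y down, z forward; pixel columns grow to the right and rows downward; lengths in m; the calibration is good to about 2 mm. A picture is of the moment at which its call begins. There is no depth.
- sign_off(): hands the job in; it is judged then, once.
The state is a dict: "t": time; "q": joint angles; "qd": joint speeds; "tau": joint torques, N m; "tcp_pos": TCP position; "tool_rot": TCP orientation; "force": force on the tool from outside, world axes, zero at the start; "ft_torque": the same for the moment, N m; "finger_gap": opening from 0.0 (shut) to 1.0 (fully open); "gripper_force": force on a finger pad.
Only numpy, scipy, OpenCV 4.12 (cv2) and the standard library are available. Lean on these libraries where they do the work, as an engineer would, in place of code of your own. Each camera call takes 0.05 s, during which the arm holds its last target. There are 200 camera calls.

## Working session

There is one attempt and no reset: what is moved stays moved. The work goes in short steps, Python scripts to look and compute and a tool call to move; the robot and the scene stay as the last step left them, time stands still between calls to the robot, and variables do not carry over. Pictures are saved under pics/ and viewed, at most 10 in all, crops included, and the job is handed in when it is done.

Besides the shell and the picture viewer there is one more tool, called after ">>>" as a command line: name --argument value ..., lists and objects as JSON in quotes. send_rows: Moves the arm, as the interface text tells. Its arguments: {"type":"object","properties":{"commands":{"type":"string"},"grip_force":{"type":"number"}},"required":["commands"]}

```bash
mkdir -p pics; ls; python3 - <<'E'
from station import readout, cams
import cv2,pickle,numpy as np
print(readout.sense())
for n in ("scene","top"):
    s=cams.snapshot(n); pickle.dump(s,open(f"pics/{n}0.pkl","wb"))
    cv2.imwrite(f"pics/{n}0.png",cv2.resize(s["pixels"][:,:,::-1],(800,600),interpolation=cv2.INTER_CUBIC))
    print(n,s["intrinsics"],s["eye"],s["rotation"])
E
```

```text
pics
{'t': 0.0, 'q': array([ 1.11945964e+00,  5.28495951e-01,  1.43391578e+00, -2.35140805e-05,
        1.18139640e+00, -1.78505000e-01]), 'qd': array([ 0.00153558,  0.00094492,  0.00070503, -0.00120089,  0.00026077,
        0.00147195]), 'tau': array([-4.68570979e-04, -4.42345583e+01, -1.78026706e+01, -1.34018023e-04,
        8.36914434e-03,  1.51897763e-05]), 'tcp_pos': array([0.16805262, 0.60118417, 0.21001109]), 'tool_rot': array([ 1.35988620e-01,  9.90709780e-01, -1.05663077e-03, -3.32775783e-04]), 'force': array([ 0.68950606, -0.72591165, -0.21983448]), 'ft_torque': array([ 0.01464944,  0.05813332, -0.0194366 ]), 'gripper_force': 0.0, 'finger_gap': 1.0009140135483106}
scene [[389.07766205   0.         251.40380956]
 [  0.         389.07766205 192.68148945]
 [  0.           0.           1.        ]] [ 1.29597215 -0.24070815  0.61694119] [ 0.70223133  0.52097758 -0.28007915 -0.39624386]
top [[381.58074603   0.         259.68325212]
 [  0.         381.58074603 199.5755777 ]
 [  0.           0.           1.        ]] [ 0.50320523 -0.00432092  0.85266764] [ 0.71019795 -0.70386046  0.0097284  -0.01023159]
```

View pics/scene0.png

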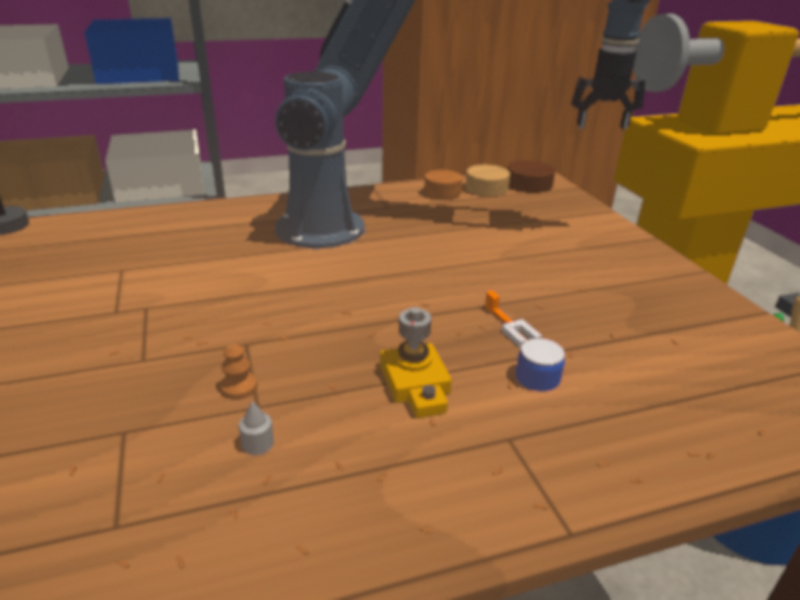

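View pics/top0.png

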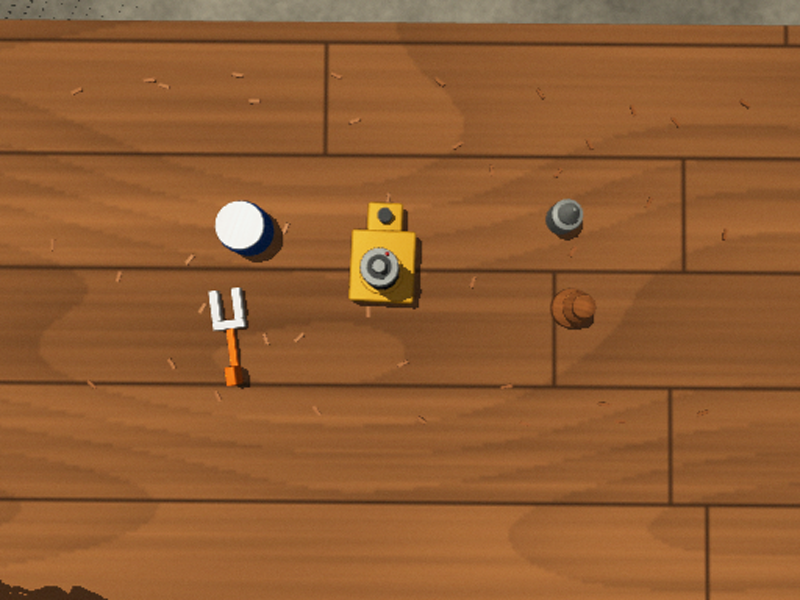

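```bash
python3 - <<'E'
import cv2,pickle
for n,(x0,x1,y0,y1),k in (("top",(128,278,120,252),4.5),("scene",(235,365,180,270),6)):
    p=pickle.load(open(f"pics/{n}0.pkl","rb"))["pixels"][y0:y1,x0:x1,::-1]
    cv2.imwrite(f"pics/{n}0c.png",cv2.resize(p,None,fx=k,fy=k,interpolation=cv2.INTER_CUBIC))
E
```

```text
(no output)
```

View pics/top0c.png

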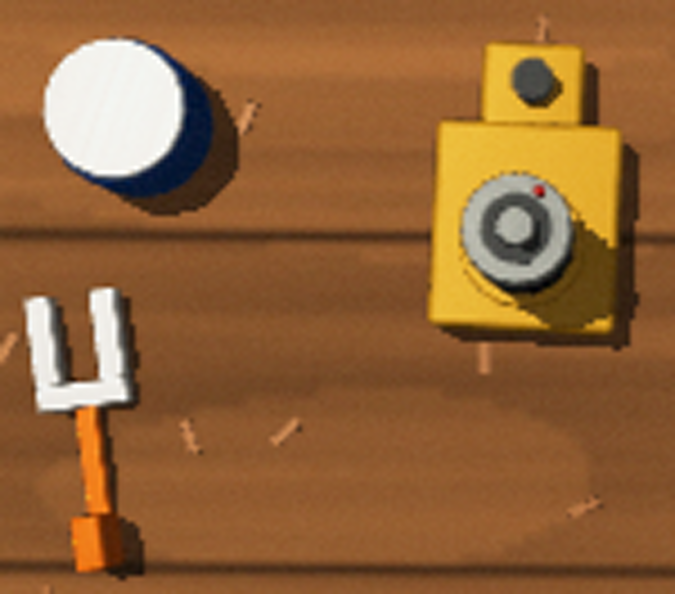

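View pics/scene0c.png

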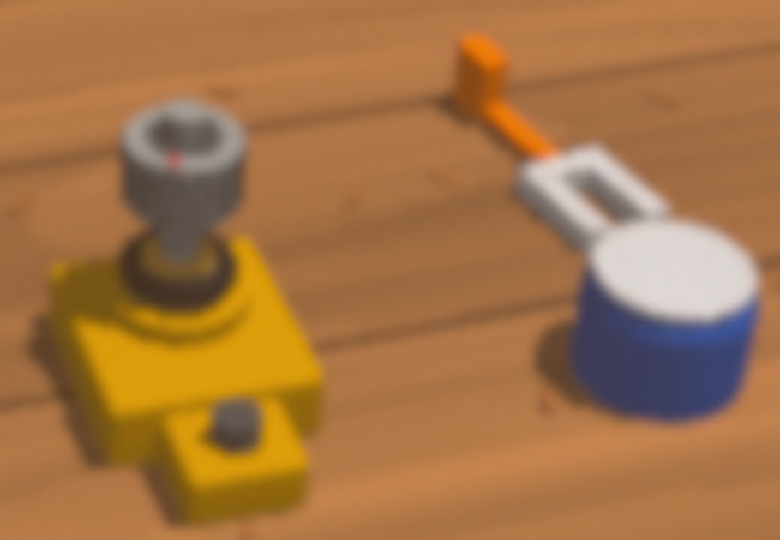

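Top crop: post top at ~(516,227), collar top centre ~(517,231), U corners (25,298),(117,287),(132,402),(40,410), grip top ~(91,545). Scene crop: collar rim centre ~(184,138), grip top ~(483,50), tin partly in front of the gauge's right prong tip.

```bash
cat > h.py <<'E'
import pickle,numpy as np
from scipy.spatial.transform import Rotation as R
def ray(s,u,v):
    K=s["intrinsics"];d=R.from_quat(s["rotation"]).apply(np.linalg.solve(K,[u,v,1]));return np.array(s["eye"]),d
def at(s,u,v,z):
    e,d=ray(s,u,v);return e+d*(z-e[2])/d[2]
def proj(s,p):
    c=s["intrinsics"]@R.from_quat(s["rotation"]).inv().apply(np.array(p)-s["eye"]);return c[:2]/c[2]
T=lambda u,v:(128-.5+(u+.5)/4.5+0,120-.5+(v+.5)/4.5)
S=lambda u,v:(235-.5+(u+.5)/6,180-.5+(v+.5)/6)
E
python3 - <<'E'
from h import *
t=pickle.load(open("pics/top0.pkl","rb"));s=pickle.load(open("pics/scene0.pkl","rb"))
p=lambda n,v:print(n,np.round(v,4))
p("post top",at(t,*T(516,227),.126)); p("collar top",at(t,*T(517,231),.116))
for c in [(25,298),(117,287),(132,402),(40,410)]: p("U",at(t,*T(*c),.014))
p("grip top",at(t,*T(91,545),.036))
for c in [(440,122),(620,130),(613,333),(430,325)]: p("block",at(t,*T(*c),.032))
p("foot end",at(t,*T(487,43),.026));p("foot end",at(t,*T(583,46),.026))
p("tin",at(t,*T(115,108),.055))
p("scene post top",at(s,*S(188,112),.126));p("scene collar top .116",at(s,*S(184,140),.116));p("scene grip top",at(s,*S(484,50),.036))
E
```

```text
post top [0.5798 0.03   0.126 ]
collar top [0.5791 0.0301 0.116 ]
U [0.5547 0.2752 0.014 ]
U [0.5604 0.2302 0.014 ]
U [0.5043 0.222  0.014 ]
U [0.5    0.2668 0.014 ]
grip top [0.4362 0.2344 0.036 ]
block [0.6399 0.0715 0.032 ]
block [ 0.6368 -0.015   0.032 ]
block [ 0.5393 -0.0125  0.032 ]
block [0.5423 0.0751 0.032 ]
foot end [0.6795 0.0497 0.026 ]
foot end [0.6785 0.0032 0.026 ]
tin [0.6413 0.2211 0.055 ]
scene post top [0.5805 0.0301 0.126 ]
scene collar top .116 [0.5845 0.0275 0.116 ]
scene grip top [0.4359 0.2359 0.036 ]
```

>>> send_rows --commands "85 0 0 0.8 -1;85 0 0 0.8 -1;85 0 0 0.8 -1;85 0 0 0.8 -1;85 0 0 0.8 -1;85 0 0 0.8 -1;85 -.5 -.95 0 0;85 -.5 -.95 0 0;85 -.5 -.95 0 0;85 -.5 -.95 0 0;85 -.5 -.95 0 0;85 -.5 -.95 0 0;85 -.5 -.95 0 0;85 -.5 -.95 0 0;85 -.5 -.95 0 0;85 -.5 -.95 0 0;85 -.5 -.95 0 0;85 -.5 -.95 0 0;85 -.5 -.95 0 0"

```text
t: 1.68
tcp_pos: [0.3332, 0.3754, 0.1148]
tool_rot: [-0.073, 0.997, -0.0, -0.0]
force: [0.5, 0.2, -0.2]
finger_gap: 0.994
gripper_force: 0.0
```

```bash
cat >> h.py <<'E'
def go(target,yaw=None):
    """remaining shift in tool axes, shares of 20 mm; spin in shares of 4 deg to bring tool y to yaw deg"""
    from station import readout
    r=readout.sense();M=R.from_quat(r["tool_rot"]);d=M.inv().apply(np.array(target)-r["tcp_pos"])
    y=M.apply([0,1,0]);a=np.degrees(np.arctan2(y[1],y[0]))
    print("t",round(r["t"],2),"tcp",np.round(r["tcp_pos"],4),"yaw",round(a,2),"tilt",np.round(M.apply([0,0,1])[:2],3),"q6",round(r["q"][5],2),"shares",np.round(d/.02,2),"spin",None if yaw is None else round(((a-yaw+90)%180-90)/4,2))
    print("f",np.round(r["force"],2),"m",np.round(r["ft_torque"],3),"gap",round(r["finger_gap"],3),"gf",round(r["gripper_force"],1))
E
python3 -c "
from h import *
go([.437,.2346,.115],98.5)"
```

```text
t 1.68 tcp [0.3332 0.3754 0.1148] yaw 98.37 tilt [-0.001 -0.   ] q6 -1.1 shares [-4.11 -7.72 -0.01] spin -0.03
f [ 0.45  0.24 -0.22] m [ 0.039 -0.012 -0.01 ] gap 0.994 gf 0.0
```

>>> send_rows --commands "60 -.51 -.96 0 0;60 -.51 -.96 0 0;60 -.51 -.96 0 0;60 -.51 -.96 0 0;60 -.51 -.96 0 0;60 -.51 -.96 0 0;60 -.51 -.96 0 0;60 -.51 -.96 0 0;60 0 0 0 0;60 0 0 0 0"

```text
t: 2.52
tcp_pos: [0.4365, 0.2356, 0.1148]
tool_rot: [-0.072, 0.997, 0.0, -0.0]
force: [-0.4, 0.5, -0.1]
finger_gap: 0.703
gripper_force: 0.0
```

```bash
python3 -c "
from h import *
from station import cams
import cv2
go([.437,.2346,.115],98.5)
s=cams.snapshot('wrist');pickle.dump(s,open('pics/w1.pkl','wb'))
print(s['eye'],proj(s,[.437,.2346,.036]),proj(s,[.524,.2477,.014]),proj(s,[.4327,.2422,.036]))
cv2.imwrite('pics/w1.png',s['pixels'][:,:,::-1])"
```

```text
t 2.52 tcp [0.4365 0.2356 0.1148] yaw 98.22 tilt [-0.  0.] q6 -1.45 shares [-0.02 -0.05 -0.01] spin -0.07
f [-0.42  0.47 -0.13] m [ 0.01   0.006 -0.012] gap 0.703 gf 0.0
[0.3647614  0.22472081 0.27826165] [256.30702087 196.13639849] [256.94845717 279.68490505] [266.66538628 192.27650116]
```

View pics/w1.png

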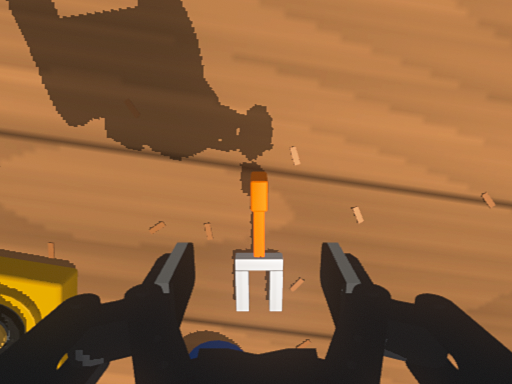

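The wrist view shows the grip top centred at ~(259,195) and the U at ~(259,280), within 2 mm of my estimate. Going down to grasp.

>>> send_rows --commands "50 0 0 .83 0;50 0 0 .83 0;50 0 0 .83 0;50 0 0 .83 0;50 0 0 .83 0;50 0 0 .8 0;30 0 0 0 0;5 0 0 0 0;5 0 0 0 0;5 0 0 0 0;5 0 0 0 0;5 0 0 0 0;5 0 0 0 0;5 0 0 0 0;5 0 0 0 0" --grip_force 50

```text
t: 3.82
tcp_pos: [0.4361, 0.2363, 0.0162]
tool_rot: [-0.073, 0.997, 0.0, 0.0]
force: [-1.0, -0.0, 0.3]
finger_gap: 0.056
gripper_force: 0.0
```

```bash
python3 -c "
from h import *
go([.437,.2346,.115],98.5)"
```

```text
t 3.82 tcp [0.4361 0.2363 0.0162] yaw 98.36 tilt [0. 0.] q6 -1.45 shares [-0.03 -0.09 -4.94] spin -0.03
f [-1.02 -0.02  0.31] m [ 0.014  0.023 -0.049] gap 0.056 gf 0.0
```

```bash
python3 -c "
from h import *
from station import cams
import cv2
s=cams.snapshot('wrist');pickle.dump(s,open('pics/w2.pkl','wb'))
c=cams.snapshot('scene');pickle.dump(c,open('pics/s2.pkl','wb'))
a=cv2.resize(s['pixels'][100:340,130:380,::-1],(400,384))
b=cv2.resize(c['pixels'][150:250,270:370,::-1],(384,384),interpolation=2)
cv2.imwrite('pics/w2.png',np.hstack([a,b]))"
```

```text
(no output)
```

View pics/w2.png

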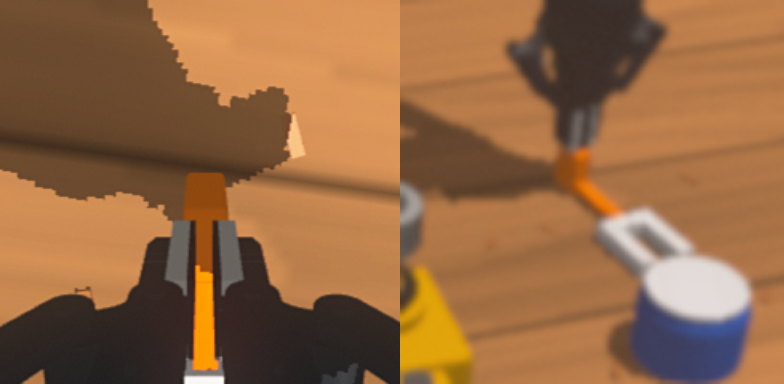

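```bash
python3 -c "
from h import *
from station import readout
s=pickle.load(open('pics/w2.pkl','rb'));c=pickle.load(open('pics/s2.pkl','rb'))
W=lambda p:np.round((proj(s,p)-[130,100])*1.6,0)
C=lambda p:np.round((proj(c,p)-[270,150])*3.84+[400,0],0)
for n,p in dict(tcp=[.4361,.2363,.0162],tip=[.4361,.2363,.008],griptop=[.437,.236,.036],gripfoot=[.437,.236,0],slot=[.524,.249,.014],back=[.502,.245,.014],gp27=[.4361,.2363,.0272]).items(): print(n,W(p),C(p))
print(s['eye'],R.from_quat(s['rotation']).apply([0,0,1]));print(readout.sense())
"
```

```text
tcp [205. 218.] [572. 168.]
tip [205. 209.] [570. 177.]
griptop [203. 247.] [575. 146.]
gripfoot [203. 203.] [570. 186.]
slot [204. 421.] [640. 231.]
back [202. 374.] [621. 215.]
gp27 [205. 232.] [573. 156.]
[0.36434781 0.22524497 0.17963605] [ 0.28427629  0.0419901  -0.95782244]
{'t': 3.9167, 'q': array([ 2.70901368e-01,  6.92951922e-01,  1.89795065e+00,  2.51394669e-05,
        5.50558513e-01, -1.44587632e+00]), 'qd': array([ 0.0004229 ,  0.0007652 ,  0.00045116,  0.00015184,  0.00104726,
       -0.00143852]), 'tau': array([ 9.13582742e-03, -3.95669353e+01, -6.02938950e+00,  1.01681646e-04,
       -1.70472740e-04,  5.53051927e-05]), 'tcp_pos': array([0.43606353, 0.23631311, 0.01608761]), 'tool_rot': array([-7.29152008e-02,  9.97338142e-01,  1.93825878e-05,  6.32052919e-05]), 'force': array([-0.17708541,  0.02421483, -0.54724269]), 'ft_torque': array([ 0.03920477,  0.00504   , -0.00287351]), 'gripper_force': 0.0, 'finger_gap': 0.06103825632611714}
```

```bash
python3 -c "
from h import *
import cv2
s=pickle.load(open('pics/w2.pkl','rb'))['pixels'][195:285,220:295,::-1];c=pickle.load(open('pics/s2.pkl','rb'))['pixels'][160:210,295:340,::-1]
cv2.imwrite('pics/z2.png',np.hstack([cv2.resize(s,(400,480),interpolation=2),cv2.resize(c,(400,480),interpolation=2)]))"
```

```text
(no output)
```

View pics/z2.png

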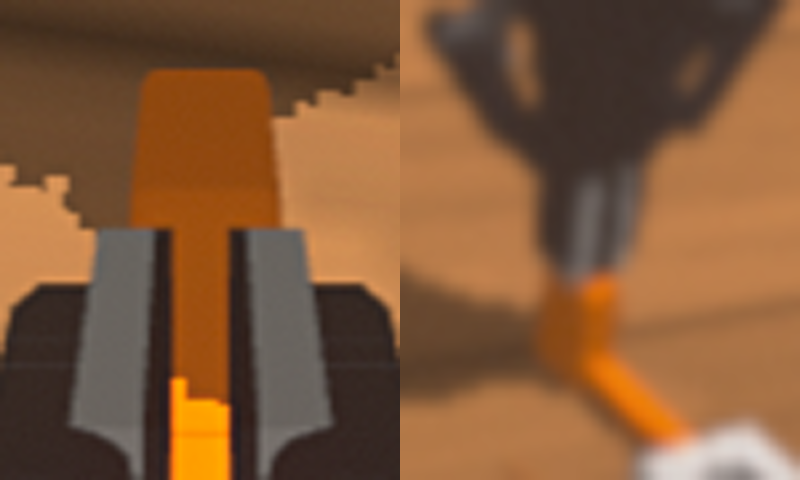

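```bash
python3 -c "
from h import *
s=pickle.load(open('pics/w2.pkl','rb'));c=pickle.load(open('pics/s2.pkl','rb'))
for z in (.008,.02,.03,.035,.04,.045):
  print(z,(proj(s,[.4361-.0109,.2363-.0016,z])),(np.array(proj(c,[.447,.238,z]))-[295,160])*[400/45,9.6]+[400,0])
print('seen 257 238 ; tips front ~ (605,275)')"
```

```text
0.008 [257.9244492  212.60990257] [591.40279542 364.20992747]
0.02 [257.98186905 220.24467235] [595.38258747 330.75528735]
0.03 [258.03598085 227.43958913] [598.73349607 302.58712184]
0.035 [258.06552486 231.36787641] [600.42083261 288.40315551]
0.04 [258.09693742 235.54461471] [602.11616571 274.151969  ]
0.045 [258.13040161 239.9941443 ] [603.81955236 259.8330833 ]
seen 257 238 ; tips front ~ (605,275)
```

Fingers closed 4 mm above the block's top: by both cameras the actual fingertips are about 24 mm behind the reported TCP point (not 8 mm ahead). I'll work with that empirical offset; reopen and descend with force watched.

>>> send_rows --commands "45 0 0 0 0;45 0 0 0 0;45 0 0 0 0;45 0 0 0 0;45 0 0 0 0;45 0 0 0 0;45 0 0 .3 0;45 0 0 .3 0;45 0 0 .3 0;45 0 0 0 0"

```text
t: 4.75
tcp_pos: [0.4351, 0.236, -0.0034]
tool_rot: [-0.073, 0.997, -0.0, -0.001]
force: [-0.1, 0.3, -0.5]
finger_gap: 0.524
gripper_force: 0.0
```

>>> send_rows --commands "45 0 0 .25 0;45 0 0 .25 0;45 0 0 0 0;5 0 0 0 0;5 0 0 0 0;5 0 0 0 0;5 0 0 0 0;5 0 0 0 0;5 0 0 0 0;5 0 0 0 0;5 0 0 0 0"

```text
t: 5.67
tcp_pos: [0.4361, 0.2364, -0.0118]
tool_rot: [-0.073, 0.997, 0.0, 0.0]
force: [-0.7, -0.7, 2.0]
finger_gap: 0.153
gripper_force: 48.9
```

>>> send_rows --commands "5 0 0 -.4 0;5 0 0 -.4 0;5 0 0 -.4 0;5 0 0 -.4 0;5 0 0 -.4 0;5 0 0 -.4 0;5 0 0 -.4 0;5 0 0 -.4 0;5 0 0 0 0"

```text
t: 6.42
tcp_pos: [0.437, 0.2367, 0.0537]
tool_rot: [-0.073, 0.997, 0.0, 0.002]
force: [0.7, 0.2, -0.9]
finger_gap: 0.15
gripper_force: 48.8
```

```bash
python3 -c "
from h import *
go([.4286,.0075,.0515],98.4)"
```

```text
t 6.42 tcp [0.437  0.2367 0.0537] yaw 98.38 tilt [0.003 0.001] q6 -1.45 shares [  2.09 -11.27   0.1 ] spin -0.01
f [ 0.72  0.22 -0.87] m [0.028 0.121 0.036] gap 0.15 gf 48.8
```

>>> send_rows --commands "5 .15 -.8 0 0;5 .15 -.8 0 0;5 .15 -.8 0 0;5 .15 -.8 0 0;5 .15 -.8 0 0;5 .15 -.8 0 0;5 .15 -.8 0 0;5 .15 -.8 0 0;5 .15 -.8 0 0;5 .15 -.8 0 0;5 .15 -.8 0 0;5 .15 -.8 0 0;5 .15 -.8 0 0;5 .15 -.8 0 0;5 0 0 0 0;5 0 0 0 0;5 0 0 0 0"

```text
t: 7.83
tcp_pos: [0.4268, 0.009, 0.052]
tool_rot: [-0.073, 0.997, 0.0, -0.0]
force: [-0.4, 0.4, -2.2]
finger_gap: 0.158
gripper_force: 49.0
```

```bash
python3 -c "
from h import *
from station import cams
import cv2
go([.4286,.0075,.0515],98.4)
W=cams.snapshot('wrist');S=cams.snapshot('scene');T=cams.snapshot('top')
pickle.dump((W,S,T),open('pics/3.pkl','wb'))
print('top slot',proj(T,[.5155,.0204,.078]),'post',proj(T,[.58,.03,.126]))
a=cv2.resize(T['pixels'][140:260,200:300,::-1],(400,480),interpolation=2)
b=cv2.resize(S['pixels'][180:276,225:305,::-1],(400,480),interpolation=2)
cv2.imwrite('pics/3.png',np.hstack([a,b]))"
```

```text
t 7.83 tcp [0.4268 0.009  0.052 ] yaw 98.35 tilt [-0.001  0.   ] q6 -1.96 shares [-0.08 -0.08  0.02] spin -0.01
f [-0.45  0.38 -2.19] m [-0.052  0.099 -0.02 ] gap 0.158 gf 49.0
top slot [247.78535632 204.18398013] post [242.29236374 169.95508454]
```

View pics/3.png

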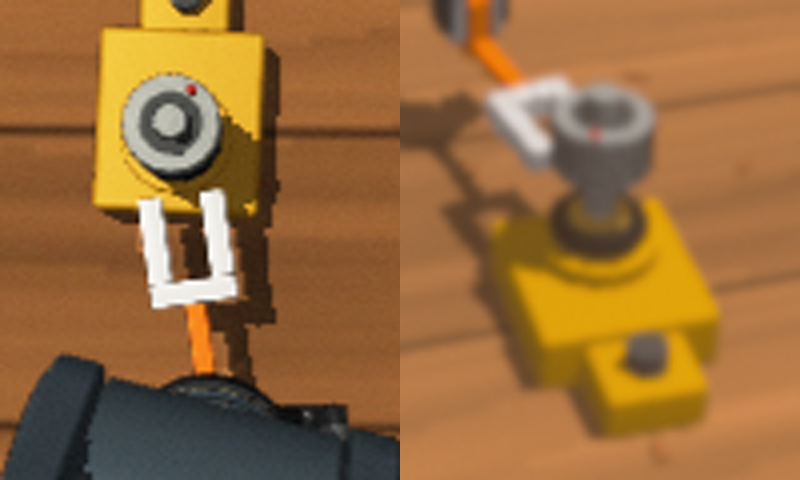

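```bash
python3 -c "
from h import *
W,S,T=pickle.load(open('pics/3.pkl','rb'))
for c in [(140,200),(227,190),(238,295),(153,305)]:
  print(np.round(at(T,c[0]/4+200-.4,c[1]/4+140-.4,.078),4))
f=lambda p:np.round((proj(S,p)-[225,180])*5+[402,2])
d=S['eye'][:2]-np.array([.58,.03]);d/=np.linalg.norm(d)
for z in (.08,.084,.088,.092): print('collar under front',z,f([*(np.array([.58,.03])+.024*d),z]),'topc',f([.58,.03,z+.03]))
g=np.array([.989,.147]);n=np.array([-.147,.989]);s0=np.array([.4268+.0871,.009+.0129])
for z in (.064,.078):
  for a,b in ((34,-22),(34,-10),(34,22),(-22,-22),(-22,22)): print(z,a,b,f([*(s0+a*.001*g+b*.001*n),z]))
"
```

```text
[0.5449 0.0475 0.078 ]
[0.5504 0.0033 0.078 ]
[ 0.4971 -0.0027  0.078 ]
[0.4917 0.0403 0.078 ]
collar under front 0.08 [601. 203.] topc [605. 121.]
collar under front 0.084 [601. 196.] topc [605. 114.]
collar under front 0.088 [601. 189.] topc [605. 107.]
collar under front 0.092 [602. 182.] topc [606. 100.]
0.064 34 -22 [534. 175.]
0.064 34 -10 [556. 169.]
0.064 34 22 [613. 154.]
0.064 -22 -22 [486. 118.]
0.064 -22 22 [563.  99.]
0.078 34 -22 [534. 152.]
0.078 34 -10 [556. 146.]
0.078 34 22 [614. 131.]
0.078 -22 -22 [486.  95.]
0.078 -22 22 [563.  76.]
```

Top view: U centred ahead of the post, back-mid to tip-mid axis lines up with the post within ~1.5 mm; scene: gauge height is between the washer and collar underside (~88 mm). Slide in, watching force.

>>> send_rows --commands "5 -.25 0 0 0;5 -.25 -.02 0 0;5 -.25 -.02 0 0;5 -.25 0 0 0;5 -.25 0 0 0;5 -.25 0 0 0;5 -.25 0 0 0;5 -.25 0 0 0;5 0 0 0 0;5 0 0 0 0"

```text
t: 8.82
tcp_pos: [0.467, 0.0137, 0.052]
tool_rot: [-0.073, 0.997, -0.0, 0.0]
force: [-0.7, -0.1, -2.9]
finger_gap: 0.158
gripper_force: 49.0
```

>>> send_rows --commands "5 -.25 0 0 0;5 -.25 0 0 0;5 -.25 0 0 0;5 -.25 0 0 0;5 -.1 0 0 0;5 -.1 0 0 0;5 0 0 0 0;5 0 0 0 0"

```text
t: 9.48
tcp_pos: [0.4903, 0.0172, 0.052]
tool_rot: [-0.073, 0.997, 0.0, -0.0]
force: [0.1, -0.6, -1.9]
finger_gap: 0.156
gripper_force: 49.0
```

```bash
python3 -c "
from h import *
from station import cams
go([.4920,.0180,.047],98.4)
S=cams.snapshot('scene');T=cams.snapshot('top')
pickle.dump((S,T),open('pics/4.pkl','wb'))
import cv2
a=cv2.resize(T['pixels'][140:236,200:280,::-1],(400,480),interpolation=2)
b=cv2.resize(S['pixels'][180:276,225:305,::-1],(400,480),interpolation=2)
cv2.imwrite('pics/4.png',np.hstack([a,b]))"
```

```text
t 9.48 tcp [0.4903 0.0172 0.052 ] yaw 98.38 tilt [-0.  0.] q6 -1.91 shares [-0.09  0.03  0.25] spin -0.01
f [ 0.07 -0.61 -1.95] m [-0.021  0.134 -0.029] gap 0.156 gf 49.0
```

>>> send_rows --commands "5 -.07 0 0 0;5 0 0 .08 0;5 0 0 .08 0;5 0 0 .07 0;5 0 0 0 0;5 0 0 0 0"

```text
t: 10.08
tcp_pos: [0.4917, 0.0174, 0.0472]
tool_rot: [-0.073, 0.997, 0.0, -0.0]
force: [0.2, 0.0, -0.9]
finger_gap: 0.155
gripper_force: 49.0
```

>>> send_rows --commands "5 0 0 .05 0;5 0 0 0 0;5 0 0 0 0"

```text
t: 10.33
tcp_pos: [0.4919, 0.0173, 0.0464]
tool_rot: [-0.073, 0.997, -0.0, 0.0]
force: [0.2, 0.5, -1.7]
finger_gap: 0.156
gripper_force: 49.1
```

>>> send_rows --commands "5 0 0 .05 0;5 0 0 0 0;5 0 0 0 0"

```text
t: 10.58
tcp_pos: [0.492, 0.0173, 0.0456]
tool_rot: [-0.073, 0.997, -0.0, 0.0]
force: [-1.7, -0.9, 1.6]
finger_gap: 0.153
gripper_force: 49.4
```

>>> send_rows --commands "5 0 0 .05 0;5 0 0 0 0;5 0 0 0 0"

```text
t: 10.83
tcp_pos: [0.4919, 0.0173, 0.0445]
tool_rot: [-0.073, 0.997, -0.0, 0.0]
force: [-1.3, -0.6, 1.7]
finger_gap: 0.155
gripper_force: 49.5
```

```bash
python3 -c "
from h import *
go([.4920,.0180,.047],98.4)"
```

```text
t 10.83 tcp [0.4919 0.0173 0.0445] yaw 98.37 tilt [ 0. -0.] q6 -1.91 shares [-0.01  0.03 -0.12] spin -0.01
f [-1.26 -0.62  1.75] m [-0.032 -0.001 -0.071] gap 0.155 gf 49.5
```

Supported on the washer (force +2 N, moment gone). Release and rise.

>>> send_rows --commands "20 0 0 0 0;25 0 0 0 0;30 0 0 0 0;35 0 0 0 0;40 0 0 0 0;40 0 0 -.3 0;40 0 0 -.5 0;60 0 0 -.8 0;60 0 0 -.8 0;60 0 0 -.8 0;60 0 0 -.8 0;60 0 0 0 0"

```text
t: 11.83
tcp_pos: [0.4941, 0.017, 0.1279]
tool_rot: [-0.073, 0.997, -0.001, 0.003]
force: [0.9, -0.4, 0.6]
finger_gap: 0.702
gripper_force: 0.0
```

```bash
python3 -c "
from h import *
from station import cams
go([.58,.03,.1],98.4)
S=cams.snapshot('scene');T=cams.snapshot('top')
pickle.dump((S,T),open('pics/4.pkl','wb'))
import cv2
a=cv2.resize(T['pixels'][140:236,200:280,::-1],(400,480),interpolation=2)
b=cv2.resize(S['pixels'][180:276,225:305,::-1],(400,480),interpolation=2)
cv2.imwrite('pics/4.png',np.hstack([a,b]))"
```

```text
t 11.83 tcp [0.4941 0.017  0.1279] yaw 98.38 tilt [ 0.007 -0.001] q6 -1.91 shares [-4.33  0.02  1.42] spin -0.01
f [ 0.93 -0.37  0.62] m [ 0.04  -0.032  0.025] gap 0.702 gf 0.0
```

View pics/4.png

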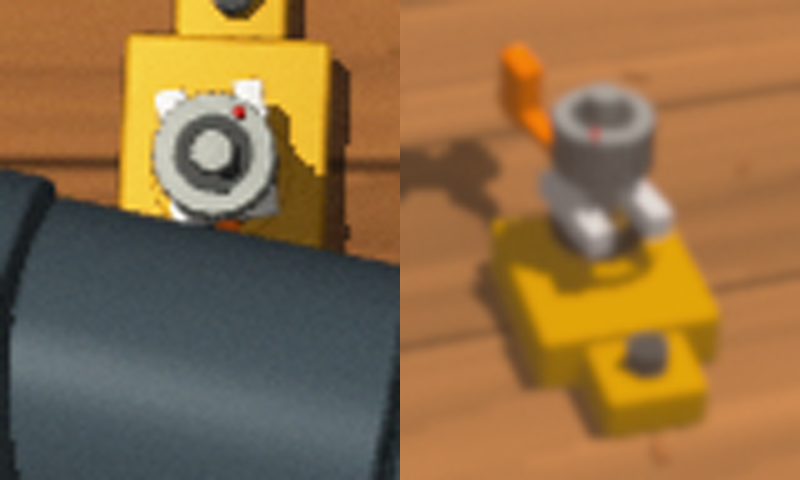

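Gauge stands round the post on the washer, collar clear. Now over the post, wind the wrist back.

>>> send_rows --commands "85 -.72 0 -.2 0;85 -.72 0 0 0;85 -.72 0 0 0;85 -.72 0 0 0;85 -.72 0 0 0;85 -.72 0 0 0;85 0 0 0 -1;85 0 0 0 -1;85 0 0 0 -1;85 0 0 0 -1;85 0 0 0 -1;85 0 0 0 -1;85 0 0 0 -1;85 0 0 0 -1;85 0 0 0 -1;85 0 0 0 -1;85 0 0 0 0;85 0 0 0 0"

```text
t: 13.43
tcp_pos: [0.5766, 0.03, 0.1274]
tool_rot: [-0.409, 0.913, 0.001, -0.001]
force: [0.5, 0.4, -0.2]
finger_gap: 0.994
gripper_force: 0.0
```

```bash
python3 -c "
from h import *
go([.58,.03,.066])
from station import cams
W=cams.snapshot('wrist');pickle.dump(W,open('pics/5.pkl','wb'))
print(proj(W,[.58,.03,.126]),proj(W,[.58,.03,.118]),W['eye'])"
```

```text
t 13.43 tcp [0.5766 0.03   0.1274] yaw 138.27 tilt [-0.002  0.   ] q6 -2.55 shares [-0.11 -0.13  3.07] spin None
f [ 0.45  0.37 -0.16] m [0.003 0.024 0.005] gap 0.994 gf 0.0
[253.87263165 239.90297129] [253.97548377 234.16473933] [ 0.52893272 -0.02510718  0.2909504 ]
```

>>> send_rows --commands "85 -.11 -.13 .3 0;85 0 0 .4 0;85 0 0 .4 0;85 0 0 .4 0;85 0 0 .4 0;85 0 0 .4 0;85 0 0 .4 0;85 0 0 .37 0;70 0 0 0 0;65 0 0 0 0;60 0 0 0 0;55 0 0 0 0"

```text
t: 14.48
tcp_pos: [0.5812, 0.0298, 0.0675]
tool_rot: [-0.41, 0.912, -0.0, 0.0]
force: [-0.2, 0.6, 0.2]
finger_gap: 0.65
gripper_force: 0.0
```

>>> send_rows --commands "52 0 0 0 0;50 0 0 0 0;45 0 0 0 0;40 0 0 0 0;40 0 0 0 0;40 0 0 0 0" --grip_force 60

```text
t: 14.98
tcp_pos: [0.5802, 0.0305, 0.0679]
tool_rot: [-0.41, 0.912, 0.001, -0.0]
force: [-2.0, 2.1, 4.1]
finger_gap: 0.545
gripper_force: 60.8
```

```bash
python3 -c "
from h import *
go([.58,.03,.066])"
```

```text
t 14.98 tcp [0.5802 0.0305 0.0679] yaw 138.35 tilt [-0.001  0.001] q6 -2.56 shares [ 0.02 -0.01  0.09] spin None
f [-1.97  2.06  4.12] m [ 0.284  0.371 -0.076] gap 0.545 gf 60.8
```

>>> send_rows --commands "40 0 0 .0133 1;40 0 0 .0133 1;40 0 0 .0133 1;40 0 0 .0133 1;40 0 0 .0133 1;40 0 0 .0133 1;40 0 0 .0133 1;40 0 0 .0133 1"

```text
t: 15.65
tcp_pos: [0.5801, 0.0306, 0.0658]
tool_rot: [-0.141, 0.99, 0.0, -0.0]
force: [-1.7, 1.5, 5.5]
finger_gap: 0.544
gripper_force: 60.7
```

```bash
python3 -c "
from h import *
go([.58,.03,.066])"
```

```text
t 15.65 tcp [0.5801 0.0306 0.0658] yaw 106.19 tilt [-0.001  0.001] q6 -1.99 shares [ 0.01 -0.03 -0.01] spin None
f [-1.72  1.48  5.5 ] m [0.43  0.294 0.119] gap 0.544 gf 60.7
```

>>> send_rows --commands "40 0 0 .0133 1;40 0 0 .0133 1;40 0 0 .0133 1;40 0 0 .0133 1;40 0 0 .0133 1;40 0 0 .0133 1;40 0 0 .0133 1;40 0 0 .0133 1;40 0 0 .0133 1;40 0 0 .0133 1;40 0 0 .0133 1;40 0 0 .0133 1;40 0 0 .0133 1;40 0 0 .0133 1;40 0 0 .0133 1;40 0 0 .0133 1;40 0 0 .0133 1;40 0 0 .0133 1;40 0 0 .0133 1;40 0 0 .0133 1"

```text
t: 17.32
tcp_pos: [0.5803, 0.0308, 0.0604]
tool_rot: [0.529, 0.849, 0.0, -0.0]
force: [-2.3, 2.5, 4.4]
finger_gap: 0.542
gripper_force: 60.8
```

```bash
python3 -c "
from h import *
go([.58,.03,.066])"
```

```text
t 17.32 tcp [0.5803 0.0308 0.0604] yaw 26.19 tilt [-0.     0.001] q6 -0.6 shares [-0.03 -0.03 -0.28] spin None
f [-2.32  2.5   4.38] m [0.531 0.193 0.114] gap 0.542 gf 60.8
```

>>> send_rows --commands "40 0 0 .0133 1;40 0 0 .0133 1;40 0 0 .0133 1;40 0 0 .0133 1;40 0 0 .0133 1;40 0 0 .0133 1;40 0 0 .0133 1;40 0 0 .0133 1;40 0 0 .0133 1;40 0 0 .0133 1;40 0 0 .0133 1;40 0 0 .0133 1;40 0 0 .0133 1;40 0 0 .0133 1;40 0 0 .0133 1"

```text
t: 18.57
tcp_pos: [0.5805, 0.0308, 0.0564]
tool_rot: [0.882, 0.471, 0.0, -0.0]
force: [-1.5, 2.1, 4.3]
finger_gap: 0.541
gripper_force: 60.8
```

```bash
python3 -c "
from h import *
go([.58,.03,.066])"
```

```text
t 18.57 tcp [0.5805 0.0308 0.0564] yaw -33.8 tilt [0.    0.001] q6 0.45 shares [-0.05 -0.   -0.48] spin None
f [-1.48  2.11  4.34] m [0.391 0.106 0.146] gap 0.541 gf 60.8
```

>>> send_rows --commands "40 0 0 .0133 1;40 0 0 .0133 1;40 0 0 .0133 1;40 0 0 .0133 1;40 0 0 .0133 1"

```text
t: 18.98
tcp_pos: [0.5806, 0.0307, 0.0551]
tool_rot: [0.95, 0.311, 0.0, -0.0]
force: [-2.0, 2.2, 4.6]
finger_gap: 0.545
gripper_force: 60.8
```

```bash
python3 -c "
from h import *
go([.58,.03,.066])"
```

```text
t 18.98 tcp [0.5806 0.0307 0.0551] yaw -53.79 tilt [0.    0.001] q6 0.8 shares [-0.05  0.01 -0.54] spin None
f [-1.97  2.21  4.57] m [0.379 0.183 0.129] gap 0.545 gf 60.8
```

>>> send_rows --commands "40 0 0 .0133 1;40 0 0 .0133 1;40 0 0 .0133 1;40 0 0 .0133 1"

```text
t: 19.32
tcp_pos: [0.5806, 0.0307, 0.0541]
tool_rot: [0.984, 0.176, 0.0, -0.0]
force: [-2.3, 2.3, 5.5]
finger_gap: 0.544
gripper_force: 60.8
```

```bash
python3 -c "
from h import *
go([.58,.03,.066])"
```

```text
t 19.32 tcp [0.5806 0.0307 0.0541] yaw -69.78 tilt [0.    0.001] q6 1.08 shares [-0.04  0.02 -0.6 ] spin None
f [-2.32  2.3   5.51] m [0.338 0.189 0.173] gap 0.544 gf 60.8
```

>>> send_rows --commands "40 0 0 .0133 1;40 0 0 .0133 1;40 0 0 .0133 1;40 0 0 .0133 1"

```text
t: 19.65
tcp_pos: [0.5806, 0.0306, 0.053]
tool_rot: [0.999, 0.037, 0.0, -0.0]
force: [-1.8, 3.3, 4.2]
finger_gap: 0.542
gripper_force: 60.8
```

```bash
python3 -c "
from h import *
go([.58,.03,.066])"
```

```text
t 19.65 tcp [0.5806 0.0306 0.053 ] yaw -85.78 tilt [0.    0.001] q6 1.36 shares [-0.03  0.03 -0.65] spin None
f [-1.76  3.3   4.23] m [0.256 0.183 0.178] gap 0.542 gf 60.8
```

>>> send_rows --commands "40 0 0 .0133 1;40 0 0 .0133 1;40 0 0 .0133 1"

```text
t: 19.9
tcp_pos: [0.5806, 0.0305, 0.0522]
tool_rot: [0.998, -0.068, 0.0, -0.0]
force: [-2.1, 2.0, 4.5]
finger_gap: 0.542
gripper_force: 60.7
```

```bash
python3 -c "
from h import *
go([.58,.03,.066])"
```

```text
t 19.9 tcp [0.5806 0.0305 0.0522] yaw -97.77 tilt [0. 0.] q6 1.57 shares [-0.03  0.03 -0.69] spin None
f [-2.12  2.04  4.49] m [0.262 0.225 0.19 ] gap 0.542 gf 60.7
```

>>> send_rows --commands "40 0 0 .0133 1;40 0 0 .0133 1;40 0 0 .0133 1;40 0 0 .0133 1"

```text
t: 20.23
tcp_pos: [0.5806, 0.0305, 0.0512]
tool_rot: [0.979, -0.206, -0.0, -0.0]
force: [-1.4, 2.4, 5.8]
finger_gap: 0.546
gripper_force: 60.9
```

```bash
python3 -c "
from h import *
go([.58,.03,.066])"
```

```text
t 20.23 tcp [0.5806 0.0305 0.0512] yaw -113.73 tilt [0. 0.] q6 1.84 shares [-0.02  0.03 -0.74] spin None
f [-1.4   2.44  5.78] m [0.184 0.271 0.405] gap 0.546 gf 60.9
```

>>> send_rows --commands "40 0 0 .0133 1;40 0 0 .0133 1;40 0 0 .0133 1"

```text
t: 20.48
tcp_pos: [0.5806, 0.0304, 0.0506]
tool_rot: [0.952, -0.306, 0.0, 0.0]
force: [-1.8, 2.2, 6.1]
finger_gap: 0.541
gripper_force: 61.0
```

```bash
python3 -c "
from h import *
go([.58,.03,.066])"
```

```text
t 20.48 tcp [0.5806 0.0304 0.0506] yaw -125.62 tilt [ 0. -0.] q6 2.05 shares [-0.01  0.03 -0.77] spin None
f [-1.76  2.24  6.12] m [0.338 0.313 0.712] gap 0.541 gf 61.0
```

>>> send_rows --commands "40 0 0 0 0;40 0 0 0 0;40 0 0 0 0"

```text
t: 20.73
tcp_pos: [0.5806, 0.0304, 0.0505]
tool_rot: [0.952, -0.305, -0.0, -0.0]
force: [-1.9, 1.6, 5.5]
finger_gap: 0.543
gripper_force: 61.0
```

```bash
python3 -c "
from h import *
go([.58,.03,.066])"
```

```text
t 20.73 tcp [0.5806 0.0304 0.0505] yaw -125.55 tilt [-0.  0.] q6 2.05 shares [-0.01  0.03 -0.77] spin None
f [-1.92  1.65  5.51] m [0.149 0.348 0.149] gap 0.543 gf 61.0
```

>>> send_rows --commands "50 0 0 0 0;55 0 0 0 0;65 0 0 0 0;75 0 0 0 0;85 0 0 0 0;85 0 0 0 0;85 0 0 -.3 0;85 0 0 -.6 0;85 0 0 -.9 0;85 0 0 -.9 0;85 0 0 -.9 0;85 0 0 -.9 0;85 0 0 -.9 0;85 0 0 -.9 0;85 0 0 0 0;85 0 0 0 0;85 0 0 0 0;85 0 0 0 0"

```text
t: 22.23
tcp_pos: [0.5799, 0.03, 0.1746]
tool_rot: [0.952, -0.306, -0.001, 0.0]
force: [-0.6, 0.1, 0.2]
finger_gap: 0.998
gripper_force: 0.0
```

```bash
python3 -c "
from h import *
from station import cams
go([.58,.03,.066])
S=cams.snapshot('scene');W=cams.snapshot('wrist')
import cv2
a=cv2.resize(W['pixels'][:,:,::-1],(400,300))
a=np.vstack([a,np.zeros((180,400,3),np.uint8)])
b=cv2.resize(S['pixels'][180:276,225:305,::-1],(400,480),interpolation=2)
cv2.imwrite('pics/6.png',np.hstack([a,b]))"
```

```text
t 22.23 tcp [0.5799 0.03   0.1746] yaw -125.63 tilt [-0.002  0.   ] q6 2.05 shares [ 0.01 -0.01  5.43] spin None
f [-0.59  0.12  0.22] m [ 0.02  -0.012 -0.006] gap 0.998 gf 0.0
```

View pics/6.png

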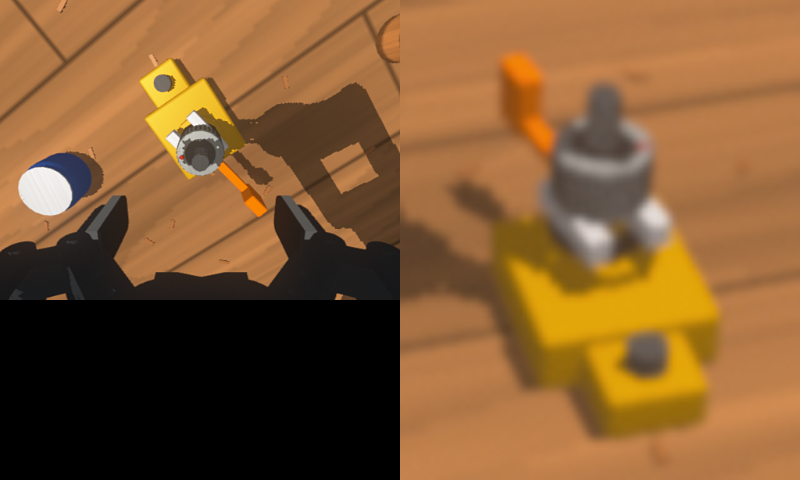

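The collar sits down on the level gauge, which is still round the post. The gripper is clear and the bystanders have not moved.

```bash
python3 -c "
from station import sign_off
print(sign_off())"
```

```text
the job is handed in; nothing more can be done
None
```

I handed the job in at about 22 s: the gauge is around the post and nipped level, and the collar was last turning at about 0.58 N m above free running. That is near the top of finger-snug, or roughly 45–58 N on the gauge by the stated ratio. The force itself was not measured, and sign-off returned no verdict.

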